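# Find the storage jar whose vacuum dome has gone weak

### The arm

A 6-joint arm with a two-finger parallel gripper is mounted at the origin on a cart in front of the work surface, level with it; the furniture and walls round the work are solid. World frame = base frame: x ahead of the robot, y to its left, z up, the work surface at z = 0. Lengths are in m, angles in rad, forces in N, time in s.
With the tool pointing down it reaches from about 0.325 to 0.775 m from the base axis. Payload 9.3 kg.
Tool frame: the origin (TCP) lies on the mounting face of the last link; the fingertips stand 173 mm ahead of it and the grasp point (between the pads) lies 155 mm ahead of it; z points along the fingers, y is the line along which they close (so a half turn about z gives the same grasp; the last joint's range is limited). The gripper opens to 85 mm and grips with 20 to 120 N. Pads are 22 mm wide; open, the fingers measure 114 mm over their backs; the gripper's body (76 mm by 85 mm) begins 54 mm behind the grasp point. The pads swing forward as they close: fully open they stand 13 mm farther back than shut.
Start: joints at [1.056, 0.259, 0.021, 1.334, 0, 1.418], TCP at [0.195, 0.514, 0.405] pointing down, gripper open.
Joint ranges: [-3.04, 3.04], [-0.91, 1.82], [-1.04, 1.36], [-1.92, 1.95], [-1.52, 1.45], [-3.14, 3.14]. Speed limits (rad/s): [2.22, 2.22, 2.79, 3.14, 3.14, 3.14].

### API

Orientations are given as a unit quaternion [x, y, z, w].
In Python, from bench import * gives the robot as it stands. Calls block until the motion is done:
- movep(position, orientation): joint-space move of the TCP to a pose.
- move_straight(position, velocity=0.15, rotation=None, contact_N=None): straight line of the TCP; rotation=None keeps the orientation; velocity is the mean speed in m/s. With contact_N (N) it stops when the force on the tool has changed by that much, and returns True; else False.
- move_j(angles): joint-space move.
- release() and grab(force=None): open the fingers fully, or close them until they stop; force is the grip in N (None keeps the last).
- dwell(seconds).
- solve_ik(position, orientation): joint angles nearest the present ones, or None.
- get_state(): the state.
- grab_frame(name): name is "scene" or "top" or "wrist"; returns a dict with "color" (420x560x3 uint8, red, green, blue), "fovy" (degrees; the focal length in pixels is half the picture's height over the tangent of half this angle, whatever the lens; pixels are square), "cx", "cy" (the principal point, pixels), "k1" (the pictures are not rectified: a ray, as slopes to the right and down, at radius r is drawn at 1 + k1 r^2 times it, then the intrinsics apply), "R" (3x3) and "t" (3): a world point X has camera coordinates R X + t. Camera axes: x right, y down, z forward; pixel columns grow to the right and rows downward; lengths in m; the calibration is good to about 2 mm. A picture is of the moment at which its call begins. There is no depth.
A pose or a line that the arm cannot do raises Unreachable and nothing moves.
- job_done(): hands the job in; it is judged then, once.
The state is a dict: "time": time; "joint_pos": joint angles; "qvel": joint speeds; "effort": joint torques, N m; "tool_pos": TCP position; "tool_rot": TCP orientation; "wrist_force": force on the tool from outside, world axes, zero at the start; "wrist_torque": the same for the moment, N m; "finger_gap": finger opening in m; "finger_force": force on a finger pad.
Only numpy, scipy, OpenCV 4.12 (cv2) and the standard library are available. Lean on these libraries where they do the work, as an engineer would, in place of code of your own. Each camera call takes 0.05 s, during which the arm holds its last target. There are 200 camera calls.

### The job

One of the three storage jars on the rack has lost its vacuum and resists too little under its orange dome: with closed fingertips press the domes straight down by about 6 mm, holding each a moment to feel it and never driving one down to its end stop, until you know the weak one. Stand that jar alone upright and gently with its whole foot on the round trivet, leaving the firm jars where they are on the rack and the other things undisturbed. Then press its dome by about 6 mm once more there, holding a moment, to confirm that it is the weak one, and let go.

Things in the scene. Friction and masses are not known exactly. Their poses are not given: they have to be found in the camera images.
- jar_a: one of 3 look-alike glass jars, 56 mm wide (grip the glass 30 to 70 mm above its foot), grey lid 62 mm wide at 76 to 96 mm, topped by an orange silicone dome 29 mm wide with a flat 18 mm top. Origin: centre of the underside, z up; dome top 110 mm above it. 0.18 to 0.32 kg. Stands on the rack. Names tell nothing: the weak jar may stand in any of the 3 places
- jar_b: one of 3 look-alike glass jars, 56 mm wide (grip the glass 30 to 70 mm above its foot), grey lid 62 mm wide at 76 to 96 mm, topped by an orange silicone dome 29 mm wide with a flat 18 mm top. Origin: centre of the underside, z up; dome top 110 mm above it. 0.18 to 0.32 kg. Stands on the rack. Names tell nothing: the weak jar may stand in any of the 3 places
- jar_c: one of 3 look-alike glass jars, 56 mm wide (grip the glass 30 to 70 mm above its foot), grey lid 62 mm wide at 76 to 96 mm, topped by an orange silicone dome 29 mm wide with a flat 18 mm top. Origin: centre of the underside, z up; dome top 110 mm above it. 0.18 to 0.32 kg. Stands on the rack. Names tell nothing: the weak jar may stand in any of the 3 places
- dome_a (a joint): m the dome of jar_a is pressed down: 0 at rest, end stop 0.012, springs back. Any dome yields from 2 N on; a firm one takes about 13 N at 6 mm (19 N at 9 mm), the weak one only 5 N (6.5 N). Barely pressed, they feel alike
- dome_b (a joint): m the dome of jar_b is pressed down: 0 at rest, end stop 0.012, springs back. Any dome yields from 2 N on; a firm one takes about 13 N at 6 mm (19 N at 9 mm), the weak one only 5 N (6.5 N). Barely pressed, they feel alike
- dome_c (a joint): m the dome of jar_c is pressed down: 0 at rest, end stop 0.012, springs back. Any dome yields from 2 N on; a firm one takes about 13 N at 6 mm (19 N at 9 mm), the weak one only 5 N (6.5 N). Barely pressed, they feel alike
- rack: low bamboo riser, 96 mm (its x) by 360 mm (its y), deck 26 mm above the range top, fixed for the run. Origin at the centre of its underside, on the range top. The three jars stand on it in a row along its y axis, about 112 mm apart; along its x axis there is free room beside each jar
- trivet: round cork trivet with a dark wood rim, 107 mm across, its flat top 26 mm above the range top, fixed for the run, behind the rack (farther from the robot). Origin at the centre of its underside, on the range top
- paprika_jar: bystander: glass spice jar with dark cap, 41 mm across, 105 mm tall, origin at the centre of its underside
- garlic: bystander: garlic bulb, 56 mm, origin at its underside
- blue_mug: bystander: blue mug with yellow band, 90 mm across, 97 mm tall, standing on the burner behind and left of the rack; origin at the centre of its underside

How it is judged:
On the way, in this order (a step that is already met when the one before it is completed fails the run):
1. the weak dome is pressed 4.5 mm or deeper on the rack: the jar bears on the rack with under 11.3 N, its weight of 2 to 3 N included (a firm one bears over 12 N) (((value of joint dome_a above 0.0045 m and contact force between jar_a and rack between 2.5 and 11.3 N) or (value of joint dome_b above 0.0045 m and contact force between jar_b and rack between 2.5 and 11.3 N) or (value of joint dome_c above 0.0045 m and contact force between jar_c and rack between 2.5 and 11.3 N))), for 0.2 s.
2. a jar is lifted clear of the rack (z of any of jar_a, jar_b, jar_c in the frame of rack above 0.036 m), for 0.1 s.
3. the weak dome is pressed again in the same way, its jar now on the trivet (((value of joint dome_a above 0.0045 m and contact force between jar_a and trivet between 2.5 and 11.3 N and horizontal distance between jar_a and trivet below 0.025 m) or (value of joint dome_b above 0.0045 m and contact force between jar_b and trivet between 2.5 and 11.3 N and horizontal distance between jar_b and trivet below 0.025 m) or (value of joint dome_c above 0.0045 m and contact force between jar_c and trivet between 2.5 and 11.3 N and horizontal distance between jar_c and trivet below 0.025 m))), for 0.2 s.
At the end, for the whole second after the job is handed in: The jar found weak stands upright (within 0.08 rad), released and still on the trivet, its axis within 25 mm of the trivet's; both firm jars stand upright within 20 mm of where they started; all domes are free (angle between each of jar_a, jar_b, jar_c's own z axis and vertical below 0.08 rad and value of joint each of dome_a, dome_b, dome_c below 0.0015 m and linear speed of each of jar_a, jar_b, jar_c below 0.02 m/s and ((horizontal distance between jar_a and trivet below 0.025 m and z of jar_a in the frame of trivet between 0.023 and 0.029 m and distance of each of jar_b, jar_c from where it was at the start of the episode below 0.02 m) or (horizontal distance between jar_b and trivet below 0.025 m and z of jar_b in the frame of trivet between 0.023 and 0.029 m and distance of each of jar_a, jar_c from where it was at the start of the episode below 0.02 m) or (horizontal distance between jar_c and trivet below 0.025 m and z of jar_c in the frame of trivet between 0.023 and 0.029 m and distance of each of jar_a, jar_b from where it was at the start of the episode below 0.02 m))); the robot touches nothing.
It fails at once if a dome is driven deeper than 10.5 mm (value of joint any of dome_a, dome_b, dome_c above 0.0105 m).
It fails at once if a second jar is carried or shoved: two jars more than 30 mm from their starts (distance of each of jar_a, jar_b from where it was at the start of the episode above 0.03 m or distance of each of jar_a, jar_c from where it was at the start of the episode above 0.03 m or distance of each of jar_b, jar_c from where it was at the start of the episode above 0.03 m).
It fails at once if a jar is set down hard (over 50 N on the trivet) (contact force between any of jar_a, jar_b, jar_c and trivet above 50 N).
It fails at once if a jar is tipped by 0.5 rad (angle between any of jar_a, jar_b, jar_c's own z axis and vertical above 0.5 rad).
It fails at once if the spice jar, the garlic or the mug is moved more than 20 mm (distance of any of paprika_jar, garlic, blue_mug from where it was at the start of the episode above 0.02 m).
It also fails if it takes over 61 s, if anything falls off the work surface, if the arm or the gripper's body presses on something with over 40 N, if the wrist force passes 120 N, or if a joint passes its speed limit or range.

## Working session

There is one attempt and no reset: what is moved stays moved. The work goes in short steps, each a Python script; the robot and the scene stay as the last script left them, time stands still between calls to the robot, and variables do not carry over. Pictures are saved under pics/ and viewed, at most 10 in all, crops included, and the job is handed in when it is done.

```bash
mkdir -p pics; ls
python3 - <<'E'
from bench import *
import cv2
for n in("scene","top"):
    f=grab_frame(n); cv2.imwrite(f"pics/{n}0.png",f["color"][:,:,::-1])
    print(n,{k:(v.tolist() if hasattr(v,'tolist') else v) for k,v in f.items() if k!="color"})
print(get_state())
E
```

```text
pics
scene {'fovy': 54.58159492201203, 'cx': 276.15544414520184, 'cy': 208.95683764511318, 'k1': -0.06545317857270425, 'R': [[0.6145693413398641, -0.7888054058244445, -0.009516114081845464], [-0.4860197873059887, -0.36910803852612606, -0.7921767619934564], [0.6213608380258023, 0.49147257058510274, -0.6102175196848612]], 't': [-0.31342937724927666, 0.37817135845200167, 0.6698279513081566]}
top {'fovy': 55.84964607458758, 'cx': 272.3229886299786, 'cy': 211.5826176466245, 'k1': -0.06423849622167457, 'R': [[0.01316287003110658, -0.9997858513134862, -0.01596841776482805], [-0.9978497804276398, -0.0121085660118733, -0.06441427116445216], [0.06420712229227897, 0.016781958839896617, -0.9977954756885002]], 't': [0.046958245602007925, 0.5534737410655766, 1.0367566250569569]}
{'time': 0.1, 'joint_pos': array([ 1.05640435e+00,  2.59152594e-01,  2.08408219e-02,  1.33370719e+00,
       -3.82426554e-05,  1.41822132e+00]), 'qvel': array([ 0.00014726, -0.00153799,  0.00033333,  0.00101096,  0.00020347,
       -0.0006636 ]), 'effort': array([ 4.56183028e-03, -5.56695592e+01,  3.45070839e+01,  1.16562413e-02,
       -1.79197300e-04, -2.37542270e-05]), 'tool_pos': array([0.19466069, 0.51435472, 0.40411867]), 'tool_rot': array([ 1.79923259e-01,  9.83680460e-01, -5.83897398e-04, -1.82038562e-04]), 'wrist_force': array([ 0.77591035,  0.18212298, -0.24955643]), 'wrist_torque': array([ 0.00241889, -0.02297512, -0.00895888]), 'finger_force': 0.0, 'finger_gap': 0.08518658402892271}
```

View pics/scene0.png

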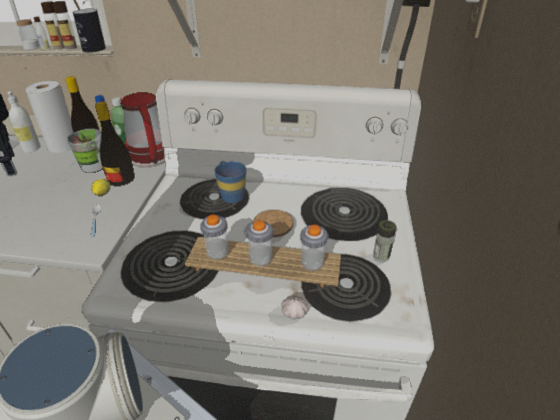

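View pics/top0.png

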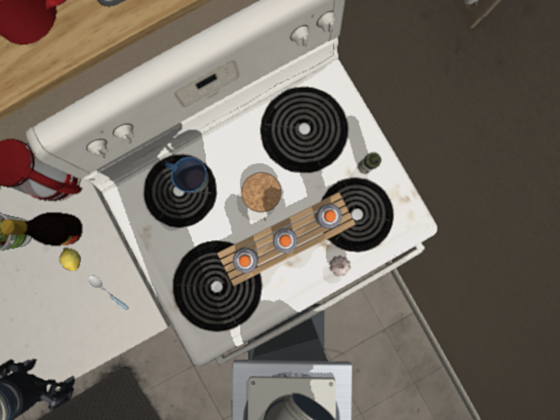

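Scene: domes at about (214,221), (259,228), (314,231), trivet (273,222). Top: domes at (245,260), (285,240), (330,216), trivet (262,193), mug (188,175), garlic (340,266). Next I triangulate.

```bash
cat > h.py <<'E'
import numpy as np, cv2
def K(f):
    F=f["color"].shape[0]/2/np.tan(np.radians(f["fovy"])/2)
    return np.array([[F,0,f["cx"]],[0,F,f["cy"]],[0,0,1.]])
def ray(f,p):
    d=(np.array(p,float)-[f["cx"],f["cy"]])/K(f)[0,0]; s=d.copy()
    for _ in range(20): s=d/(1+f["k1"]*(s@s))
    R=np.array(f["R"]); return -R.T@np.array(f["t"]), R.T@np.array([*s,1])
def tri(obs):
    A=np.zeros((3,3));b=np.zeros(3);L=[]
    for f,p in obs:
        o,d=ray(f,p); d=d/np.linalg.norm(d); P=np.eye(3)-np.outer(d,d); A+=P;b+=P@o;L.append((P,o))
    X=np.linalg.solve(A,b); return X,[np.linalg.norm(P@(X-o)) for P,o in L]
def atz(f,p,z):
    o,d=ray(f,p); return o+d*(z-o[2])/d[2]
def proj(f,X):
    c=np.array(f["R"])@X+f["t"]; s=c[:2]/c[2]; s=s*(1+f["k1"]*(s@s)); return s*K(f)[0,0]+[f["cx"],f["cy"]]
def orange(f,amin=25):
    h=cv2.cvtColor(f["color"],cv2.COLOR_RGB2HSV)
    m=cv2.inRange(h,(3,190,120),(16,255,255))
    n,l,s,c=cv2.connectedComponentsWithStats(m)
    return [(c[i].round(2),s[i].tolist()) for i in range(1,n) if s[i,4]>amin]
E
python3 - <<'E'
from bench import *
from h import *
S=grab_frame("scene");T=grab_frame("top")
s=[c for c in orange(S) if 190<c[0][0]<340 and 200<c[0][1]<250]; t=[c for c in orange(T) if 220<c[0][0]<350 and 190<c[0][1]<290]
s.sort(key=lambda c:c[0][0]);t.sort(key=lambda c:c[0][0]); print(s,t)
for a,b in zip(s,t): print(tri([(S,a[0]),(T,b[0])]))
h=cv2.cvtColor(T["color"],cv2.COLOR_RGB2HSV); print(h[185:200:5,245:280:6].tolist())
m=cv2.inRange(h,(5,70,50),(20,255,255)); m2=np.zeros_like(m); m2[165:225,235:290]=m[165:225,235:290]
cv2.imwrite("pics/crop.png",np.hstack([cv2.resize(T["color"][160:290,200:360,::-1],None,fx=2.5,fy=2.5,interpolation=cv2.INTER_CUBIC),cv2.resize(S["color"][190:320,180:340,::-1],None,fx=2.5,fy=2.5,interpolation=cv2.INTER_CUBIC)]))
E
```

```text
[(array([212.38, 219.33]), [207, 215, 11, 10, 86]), (array([258.59, 225.08]), [254, 221, 10, 9, 76]), (array([313.93, 229.87]), [309, 225, 11, 10, 87])] [(array([243.78, 259.86]), [240, 256, 9, 10, 36]), (array([284.56, 239.69]), [280, 236, 10, 10, 32]), (array([328.86, 215.17]), [325, 211, 9, 10, 36])]
(array([0.43011997, 0.11836749, 0.12880365]), [np.float64(0.00017851867978796955), np.float64(0.0001785186797879514)])
(array([0.47884472, 0.02265013, 0.12806072]), [np.float64(0.0006328012210842963), np.float64(0.0006328012210843116)])
(array([ 0.53903103, -0.0828963 ,  0.12774822]), [np.float64(0.0002773727100214565), np.float64(0.0002773727100214733)])
[[[15, 118, 173], [15, 113, 178], [15, 114, 170], [15, 116, 156], [15, 117, 170], [15, 114, 176]], [[15, 116, 169], [15, 115, 168], [15, 117, 181], [15, 116, 167], [15, 119, 114], [15, 116, 112]], [[15, 116, 176], [15, 116, 167], [15, 114, 201], [15, 117, 153], [15, 117, 111], [15, 117, 113]]]
```

View pics/crop.png

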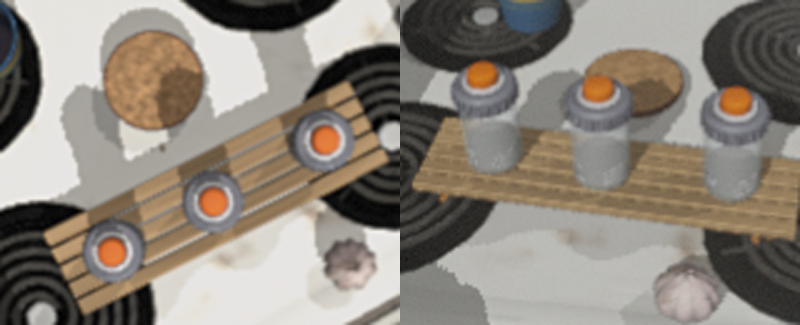

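Crop: the trivet is centred at top (261,191.5) and about scene (274,223); the rack is turned about 28°, with one jar per place and nothing beside them along rack x. I'll refine with two wrist views.

```bash
cat >> h.py <<'E'
from scipy.spatial.transform import Rotation as Ro
def quat(th):  # tool down, tool y at angle th in the plane
    y=np.array([np.cos(th),np.sin(th),0]); z=np.array([0,0,-1.]); x=np.cross(y,z)
    return Ro.from_matrix(np.c_[x,y,z]).as_quat()
E
python3 - <<'E'
from bench import *
from h import *
import pickle
S=grab_frame("scene");T=grab_frame("top")
print("trivet",tri([(T,(261.2,191.6)),(S,(274,222.8))]), atz(T,(261.2,191.6),.026))
q=quat(np.radians(28.5)); fr=[]
grab(30)
for p in([.50,.0,.38],[.43,.06,.36]):
    movep(p,q); f=grab_frame("wrist"); fr.append(f)
    s=get_state(); print(s["time"],s["joint_pos"].round(2),s["tool_pos"].round(4),s["finger_gap"],s["wrist_force"]); print(orange(f,60))
pickle.dump(fr,open("w.pkl","wb"))
cv2.imwrite("pics/w.png",cv2.resize(np.hstack([f["color"][:,:,::-1] for f in fr]),(800,300)))
E
```

```text
trivet (array([0.60648138, 0.08350086, 0.02011716]), [np.float64(0.0010689031173031095), np.float64(0.0010689031173031196)]) [0.6051048  0.08403997 0.026     ]
3.2583 [-0.17  0.18 -0.14  1.25  0.    0.91] [0.5    0.0008 0.38  ] 6.740340218596452e-05 [-0.34043135  0.08105432  0.02637747]
[(array([273.28,   8.37]), [251, 0, 47, 21, 753]), (array([271.25, 179.35]), [251, 158, 42, 43, 1333])]
3.775 [-0.05  0.08 -0.32  1.17 -0.    1.02] [0.4302 0.0605 0.3605] -3.8703460506096694e-05 [ 0.33455294 -0.92928971  0.75287658]
[(array([330.51, 151.87]), [307, 128, 48, 48, 1793]), (array([328. , 305.5]), [316, 287, 24, 35, 466])]
```

View pics/w.png

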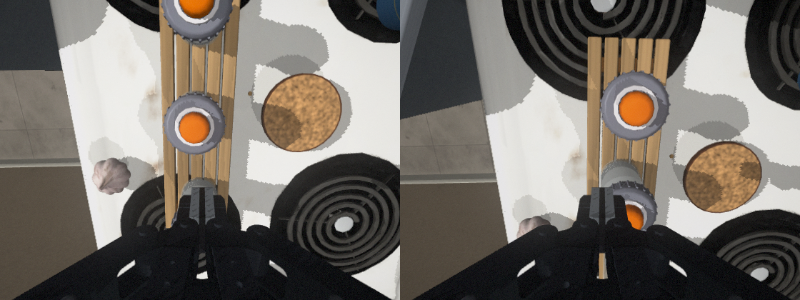

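Wrist views: the middle dome is at px (271,179) in the first and the left dome at (330,152) in the second. The whole trivet is visible in both, near (423,158) and (452,248). I'll fit it.

Run:
```python
from bench import *
from h import *
import pickle
fr=pickle.load(open("w.pkl","rb")); movep([.55,-.08,.38],quat(np.radians(28.5))); 
f=grab_frame("wrist"); fr.append(f); pickle.dump(fr,open("w.pkl","wb"))
S=grab_frame("scene");T=grab_frame("top")
print(get_state()["time"],orange(f,60))
sc=[(212.38,219.33),(258.59,225.08),(313.93,229.87)]
tr=[]
for g,c in((fr[0],(423,158)),(fr[1],(452,248))):
    h=cv2.cvtColor(g["color"],cv2.COLOR_RGB2HSV); m=cv2.inRange(h,(5,60,20),(22,255,255))
    n,l=cv2.connectedComponents(m); m=(l==l[c[1],c[0]]).astype(np.uint8)
    k=max(cv2.findContours(m,cv2.RETR_EXTERNAL,cv2.CHAIN_APPROX_NONE)[0],key=len); e=cv2.fitEllipse(cv2.convexHull(k)); print(e); tr.append((g,e[0]))
X=tri(tr); print("trivet",X); [print(atz(g,p,.026)) for g,p in tr]
print("mid",tri([(fr[0],(271.25,179.35)),(S,sc[1])]), "left",tri([(fr[1],(330.5,151.9)),(S,sc[0])]))
for o in orange(f,300): print([tri([(f,o[0]),(S,c)]) for c in sc])
print(atz(fr[0],(271.25,179.35),.13),atz(fr[1],(330.5,151.9),.13))
# rack edges: right picture of viewed pair: top edge corners
for g,ps in((fr[1],[(587/.714-560,38/.714),(669/.714-560,38/.714)]),): print([atz(g,((a+560)-560*0 if a<0 else a-0,b),.026) for a,b in ps])
```

```text
4.6917 [(array([260.28,  20.09]), [237, 0, 48, 45, 1786]), (array([266.8 , 217.36]), [248, 196, 40, 42, 1246])]
((421.8059387207031, 157.0563507080078), (104.73419189453125, 117.36510467529297), 49.82189178466797)
((450.6242980957031, 247.39480590820312), (96.26534271240234, 112.3661880493164), 64.65178680419922)
trivet (array([0.60551831, 0.08973591, 0.02187194]), [np.float64(0.00016468381194744965), np.float64(0.0001646838119473773)])
[0.60382275 0.08963796 0.026     ]
[0.60251877 0.09018691 0.026     ]
mid (array([0.47932439, 0.02358738, 0.12732146]), [np.float64(0.0002587206180618245), np.float64(0.0002587206180618832)]) left (array([0.43069189, 0.11954441, 0.12778047]), [np.float64(0.0001511976038583941), np.float64(0.0001511976038583162)])
[(array([0.44689766, 0.06161844, 0.13758889]), [np.float64(0.05139309451237224), np.float64(0.05139309451237219)]), (array([0.47929192, 0.02349936, 0.12720237]), [np.float64(0.0003048788332594445), np.float64(0.00030487883325952525)]), (array([ 0.50634745, -0.03576916,  0.14988386]), [np.float64(0.059365689402287654), np.float64(0.05936568940228761)])]
[(array([0.44514126, 0.00129287, 0.23038047]), [np.float64(0.0922985279935918), np.float64(0.09229852799359181)]), (array([ 0.48963422, -0.03279609,  0.17681248]), [np.float64(0.05282325636652497), np.float64(0.0528232563665251)]), (array([ 0.53937305, -0.0828683 ,  0.12748405]), [np.float64(0.00012919038150957426), np.float64(0.00012919038150952346)])]
[0.47931316 0.02400156 0.13      ] [0.43012735 0.11976052 0.13      ]
[array([0.35940759, 0.15549269, 0.026     ]), array([0.44202137, 0.20079933, 0.026     ])]
```

Everything agrees: left (0.4305,0.119), middle (0.479,0.0235), right (0.539,-0.083), trivet (0.604,0.0885), rack yaw 28.6°. Now I press, starting at the right.

```bash
cat >> h.py <<'E'
def press(xy,zap=.318):
    from bench import move_straight,movep,get_state,dwell
    q=quat(np.radians(28.6)); movep([*xy,.335],q); move_straight([*xy,zap],.1); dwell(.2)
    f0=get_state()["wrist_force"][2]
    hit=move_straight([*xy,.302],.015,contact_N=2.0)
    s=get_state(); z0=s["tool_pos"][2]; print("hit",hit,z0,s["wrist_force"][2]-f0)
    out=[]
    if hit:
        for d in(.003,.0055):
            move_straight([*xy,z0-d],.02); dwell(.25); s=get_state()
            F=np.mean([(dwell(.02),get_state()["wrist_force"][2])[1] for _ in range(6)])-f0
            out.append(F); print(d,"z",s["tool_pos"][2],"F",F)
            if F>9: break
    if len(out)==2: dwell(.25)
    move_straight([*xy,.335],.1); print("t",get_state()["time"]); return out
E
python3 - <<'E'
from bench import *
from h import *
print(press((.539,-.083)))
E
```

```text
hit True 0.30810224566488786 4.443127485383652
0.003 z 0.3058868415707877 F 7.951727506604891
0.0055 z 0.3038749615536352 F 12.203869280844307
t 8.2
[np.float64(7.951727506604891), np.float64(12.203869280844307)]
```

Right dome: firm (about 12 N). Next, the middle.

Run:
```python
from bench import *
from h import *
o=press((.479,.0235))
if o[-1]>9: print(press((.4305,.119)))
```

```text
hit True 0.3076121868660307 2.7452709805897357
0.003 z 0.30469741320498706 F 4.336529845687491
0.0055 z 0.3022497554476349 F 5.480622669451534
t 11.9833
```

The middle dome is weak (about 0.47 N/mm, 5.5 N at about 6.7 mm), which is unambiguous. Next I grasp it and lift.

Run:
```python
from bench import *
from h import *
xy=(.479,.0235)
release()
hit=move_straight([*xy,.243],.08,contact_N=6); print("hit",hit,get_state()["tool_pos"])
if not hit:
    grab(40); s=get_state(); print("gap",s["finger_gap"],s["finger_force"],s["wrist_force"])
    move_straight([*xy,.30],.06); dwell(.2); s=get_state(); print(s["finger_gap"],s["finger_force"],s["wrist_force"],s["tool_pos"])
    move_straight([.604,.0885,.30],.1); s=get_state(); print(s["time"],s["wrist_force"],s["tool_pos"])
    S=grab_frame("scene"); T=grab_frame("top")
    cv2.imwrite("pics/lift.png",np.hstack([cv2.resize(g["color"][160:310,190:350,::-1],(400,375)) for g in(S,T)]))
```

```text
hit False [0.47916888 0.02348602 0.243417  ]
gap 0.05860679698485485 41.44945544132497 [-0.94430616  0.50016205  6.21127712]
0.05850928088751267 43.35294284450356 [-0.86142129 -0.26604394 -2.65012321] [0.47896263 0.02350036 0.29969914]
17.3 [ 0.53045438  0.17800062 -2.46105812] [0.6036513  0.0883144  0.30013029]
```

View pics/lift.png

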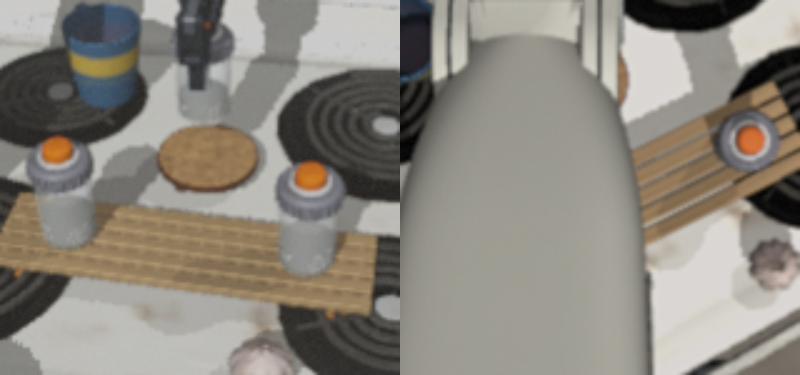

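The jar is held upright in the gripper, and the firm jars are unmoved. The trivet shows at scene px (273,222). I lower it gently.

Run:
```python
from bench import *
from h import *
S=grab_frame("scene"); print(atz(S,(273.2,222.4),.026))
x,y=.604,.0885
move_straight([x,y,.252],.08); dwell(.1); f0=get_state()["wrist_force"]
hit=move_straight([x,y,.238],.012,contact_N=2.0); s=get_state(); print(hit,s["tool_pos"],s["wrist_force"]-f0,s["time"])
```

```text
[0.60168725 0.08095063 0.026     ]
True [0.6039854  0.08846163 0.24384026] [-0.0472644  -1.30225821  7.65897928] 19.025
```

Run:
```python
from bench import *
from h import *
x,y=.604,.0885
release(); dwell(.2); move_straight([x,y,.37],.12); grab(30)
move_straight([.56,.05,.37],.15)
S=grab_frame("scene"); w=grab_frame("wrist"); T=grab_frame("top"); print(get_state()["time"])
print(orange(S),"\n",orange(w,60),"\n",[proj(w,np.array([x,y,.129])),proj(S,np.array([x,y,.129]))])
so=[o[0] for o in orange(S) if 200<o[0][0]<340 and 160<o[0][1]<225]; wo=[o[0] for o in orange(w,60)]
for a in so:
  for b in wo: X,e=tri([(S,a),(w,b)]); (max(e)<.004) and print(X,e)
cv2.imwrite("pics/placed.png",np.hstack([cv2.resize(S["color"][160:310,190:350,::-1],(400,375)),cv2.resize(w["color"][:,:,::-1],(400,300),interpolation=cv2.INTER_AREA) if 0 else cv2.resize(w["color"][:,:,::-1],(400,375))]))
```

```text
22.2833
[(array([271.06, 189.55]), [267, 187, 9, 6, 49]), (array([212.32, 219.57]), [208, 215, 10, 10, 76]), (array([313.95, 229.86]), [309, 225, 11, 10, 88])] 
 [(array([133.2 ,  20.16]), [111, 0, 45, 46, 1699]), (array([368.78, 208.41]), [347, 187, 45, 43, 1456]), (array([182.13, 370.  ]), [173, 364, 16, 11, 78])] 
 [array([368.94344818, 209.22087204]), array([270.80956635, 188.71128078])]
[0.60478045 0.08843588 0.12603513] [np.float64(3.968171936485219e-05), np.float64(3.9681719364837984e-05)]
[0.42898189 0.11819703 0.12902249] [np.float64(0.0003982925252903309), np.float64(0.0003982925252901821)]
```

View pics/placed.png

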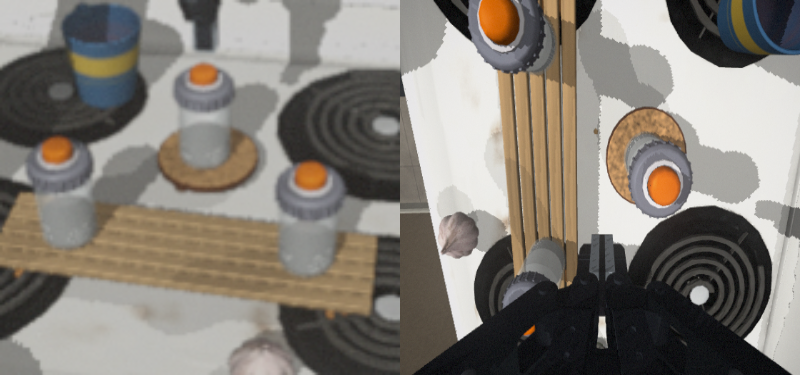

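The jar stands upright on the trivet with cork all round its foot, and its dome triangulates to (0.6048,0.0884). Now the confirming press, then retreat.

Run:
```python
from bench import *
from h import *
o=press((.6045,.0885))
if len(o)==2 and 4.3<o[1]<8:
    move_straight([.58,.06,.40],.15); dwell(.5)
    S=grab_frame("scene"); print([c[0] for c in orange(S)],get_state()["time"])
```

```text
hit True 0.3074642473173712 3.2660296418556194
0.003 z 0.30458780342231695 F 4.5382606419047535
0.0055 z 0.3021544630016859 F 6.010859531024548
t 25.8917
[array([109.6 , 175.83]), array([270.58, 189.68]), array([212.25, 219.66]), array([313.92, 229.94])] 27.0917
```

```bash
python3 -c "
from bench import *
print(job_done())"
```

```text
the job is handed in; nothing more can be done
None
```

The weak jar was the middle one: its dome took only about 5.5 N on the rack, against 12 N for the right one, and about 6 N when pressed again on the trivet. It now stands upright and released on the trivet, the other two are still on the rack (I did not press the left one), and the job was handed in at about 27 s.

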